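# Clear the scrap, then hold the extractor dial on its third click

## Robot

A 6-joint arm with a two-finger parallel gripper is mounted at the origin on the work surface; the furniture and walls round the work are solid. World frame = base frame: x ahead of the robot, y to its left, z up, the work surface at z = 0. Lengths are in m, angles in rad, forces in N, time in s.
With the tool pointing down it reaches from about 0.35 to 1 m from the base axis. Payload 7.1 kg.
Tool frame: the origin (TCP) lies between the finger pads; the fingertips stand 22 mm ahead of it and the grasp point (between the pads) lies 3 mm ahead of it; z points along the fingers, y is the line along which they close (so a half turn about z gives the same grasp; the last joint's range is limited). The gripper opens to 85 mm and grips with 20 to 120 N. Pads are 22 mm wide; open, the fingers measure 114 mm over their backs; the gripper's body (76 mm by 85 mm) begins 54 mm behind the grasp point. The pads swing forward as they close: fully open they stand 13 mm farther back than shut.
Start: joints at [1.136, 0.423, 1.63, -0, 1.089, -0.019], TCP at [0.252, 0.572, 0.253] pointing down, gripper open.
Joint ranges: [-3, 3], [-0.9, 2.11], [0.09, 2.58], [-1.31, 4.45], [0.11, 2.69], [-2.54, 2.54]. Speed limits (rad/s): [2.39, 2.39, 3.01, 3.14, 3.14, 3.14].

## Interface

Orientations are given as a rotation vector (axis times angle).
In Python, from rig import manip gives the robot as it stands. The module is installed in compiled form; this text tells all that it offers. Calls block until the motion is done:
- manip.move_to(position, orientation): joint-space move of the TCP to a pose.
- manip.servo_line(position, orientation=None, rate=0.15): straight line of the TCP; orientation=None keeps the orientation; rate is the mean speed in m/s.
- manip.set_joints(angles): joint-space move.
- manip.command_gripper(opening, f_grip=None): finger opening in m; f_grip is the grip in N (None keeps the last); returns when the fingers have stopped.
- manip.hold(seconds).
- manip.solve_ik(position, orientation): joint angles nearest the present ones, or None.
- manip.camera(name): name is "scene" or "top" or "wrist"; returns a dict with "image" (420x560x3 uint8, red, green, blue), "fx", "fy", "cx", "cy" (pixels), "cam_to_world" (4x4, takes a point from camera to world coordinates); the wrist camera has in their place "mount" (4x4, takes a point from camera to tool coordinates, whose origin is the TCP and whose axes are the flange's). Camera axes: x right, y down, z forward; pixel columns grow to the right and rows downward; lengths in m; the calibration is good to about 2 mm. The wrist camera is an equidistant fisheye: a pixel r from the principal point sees the ray r / f radians off the axis. A picture is of the moment at which its call begins: read the wrist's pose just before it. There is no depth.
A pose or a line that the arm cannot do raises manip.IKError and nothing moves.
- manip.sign_off(): hands the job in; it is judged then, once.
Readings, each from a call of its own:
- manip.get_time(): time.
- manip.get_joint_positions(): joint angles.
- manip.get_joint_vel(): joint speeds.
- manip.get_tau(): joint torques, N m.
- manip.get_position(): TCP position.
- manip.get_ee_rot(): TCP orientation.
- manip.get_contact_force(): force on the tool from outside, world axes, zero at the start.
- manip.get_torque(): the same for the moment, N m.
- manip.get_width(): finger opening in m.
- manip.get_grip_force(): force on a finger pad.
Only numpy, scipy, OpenCV 4.12 (cv2) and the standard library are available. Lean on these libraries where they do the work, as an engineer would, in place of code of your own. Each camera call takes 0.05 s, during which the arm holds its last target. There are 200 camera calls.

## Task

Clear the two wooden scraps (the plywood end and the batten end) off the lid of the blue tool case into the grey scrap bin and leave them there. Then, with the fingertips, press the red lever of the dust extractor's spring-return dial down past its first two clicks to the third, and keep holding it there: the program finishes while the fingers still press the lever, because the dial springs back as soon as it is let go. Leave the roll of masking tape, the tape measure and the glue bottle where they stand.

Things in the scene. Friction and masses are not known exactly. Their poses are not given: they have to be found in the camera images.
- ply_end: Short brown plywood end, 40 x 60 x 18 mm (x, y, z), about 0.04 kg, lying flat on the closed lid of the blue tool case, whose flat top is 89 mm above the worktop. Origin: centre of its underside; its y axis runs along its length.
- batten_end: Short end of a pale pine batten, 36 x 60 x 34 mm (x, y, z), about 0.05 kg, lying on the closed lid of the blue tool case, whose flat top is 89 mm above the worktop. Origin: centre of its underside; its y axis runs along its length.
- bin_floor (a point): Centre of the inner floor of the grey open-topped scrap bin with a black rim, fixed on the worktop in front of the dial. Outside 115 x 140 x 55 mm (x, y, z), walls and floor 4 mm thick; the rim is 51 mm above this point. x and y run along the bin's sides, z is up.
- dial_box: Grey extractor control box, fixed to the worktop: 80 x 104 mm (x, y), top 116 mm above the worktop, on a foot plate 120 x 130 x 8 mm. Origin: on the worktop under the box's centre. The black dial with the red-tipped lever is on its front face, 40 mm ahead of the origin along the box's own -x; its own y points left for someone facing the front.
- dial_axis (a point): Centre of the dial, on the box's front face, 85 mm above the worktop. The dial turns about the box's own x axis through this point.
- lever_grip (a point): Centre of the red grip on the dial's steel lever: a horizontal roller 18 mm thick, 44 mm long (along the box's x), clear above. It is 85 mm from the dial's axis, 31 mm ahead of the front face, on the box's +y side (left as one faces the dial), and moves with the lever: at rest 48 mm above the axis, at the third click 37 mm below it.
- lever_third (a point): Fixed point: where the centre of the red grip is when the dial stands at the third click (37 mm below the axis' height, 48 mm above the worktop).
- dial (a joint): Dial angle, rad: 0 at rest (lever 0.60 above horizontal), growing as the lever is pressed down in an arc. Clicks at 0.35 (one green dot), 0.70 (two yellow), 1.05 (three red; the white pointer across from the lever shows it); stop at 1.10. A spring returns it to 0 from anywhere. Press on the grip: 3 N at first, up to 10 N on the way, 9 N at the third click, 11 N at the stop.
- masking_tape: Roll of pale masking tape lying flat, 104 mm across, 25 mm high; bystander. Origin: centre of its underside.
- tape_measure: Yellow tape measure, 38 x 80 x 66 mm; bystander. Origin: centre of its underside.
- glue_bottle: White glue bottle with orange nozzle, 65 mm wide, 206 mm tall; bystander. It stands behind the blue tool case (a fixed box 265 mm wide and 150 mm deep, lid closed, with a carrying handle along the middle of the lid, 108 mm long, standing 30 mm above it). Origin: centre of its underside.

How it is judged:
On the way, in this order (a step that is already met when the one before it is completed fails the run):
1. both scraps lie in the bin, let go, while the dial is still at rest (x of ply_end in the frame of bin_floor between -0.052 and 0.052 m and y of ply_end in the frame of bin_floor between -0.065 and 0.065 m and z of ply_end in the frame of bin_floor between -0.01 and 0.055 m and linear speed of each of ply_end, batten_end below 0.05 m/s and x of batten_end in the frame of bin_floor between -0.052 and 0.052 m and y of batten_end in the frame of bin_floor between -0.065 and 0.065 m and z of batten_end in the frame of bin_floor between -0.01 and 0.055 m and contact force between the fingers and ply_end below 0.2 N and contact force between the fingers and batten_end below 0.2 N and value of joint dial below 0.15 rad), for 0.2 s.
2. the fingers hold the dial at its third click (value of joint dial above 0.95 rad and contact force between the fingers and dial_c2 above 2 N), for 0.5 s.
At the end, for the whole second after the job is handed in: The dial is held still at its third click or between it and the end stop (above 0.95 rad) by the fingers (more than 2 N on the red grip), and both scraps lie still inside the bin, their undersides' centres no higher than its rim (less than 55 mm above its floor) (all of step 2 and velocity of joint dial between -0.1 and 0.1 rad/s and x of ply_end in the frame of bin_floor between -0.052 and 0.052 m and y of ply_end in the frame of bin_floor between -0.065 and 0.065 m and z of ply_end in the frame of bin_floor between -0.01 and 0.055 m and linear speed of each of ply_end, batten_end below 0.05 m/s and x of batten_end in the frame of bin_floor between -0.052 and 0.052 m and y of batten_end in the frame of bin_floor between -0.065 and 0.065 m and z of batten_end in the frame of bin_floor between -0.01 and 0.055 m); the arm keeps its last pose, push and grip.
It fails at once if the masking tape is shoved more than 30 mm or knocked over (distance of masking_tape from where it was at the start of the episode above 0.03 m or angle between masking_tape's own z axis and vertical above 0.4 rad).
It fails at once if the tape measure is shoved more than 30 mm or knocked over (distance of tape_measure from where it was at the start of the episode above 0.03 m or angle between tape_measure's own z axis and vertical above 0.4 rad).
It fails at once if the glue bottle is shoved more than 30 mm or knocked over (distance of glue_bottle from where it was at the start of the episode above 0.03 m or angle between glue_bottle's own z axis and vertical above 0.4 rad).
It also fails if it takes over 67 s, if anything falls off the work surface, if the arm or the gripper's body presses on something with over 40 N, if the wrist force passes 120 N, or if a joint passes its speed limit or range.

## Working session

There is one attempt and no reset: what is moved stays moved. The work goes in short steps, each a Python script; the robot and the scene stay as the last script left them, time stands still between calls to the robot, and variables do not carry over. Pictures are saved under pics/ and viewed, at most 10 in all, crops included, and the job is handed in when it is done.

```bash
mkdir -p pics
python3 - <<'E'
from rig import manip
import cv2,numpy as np,json
for n in("scene","top"):
    c=manip.camera(n); cv2.imwrite(f"pics/{n}0.png",c["image"][:,:,::-1])
    print(n,c["fx"],c["fy"],c["cx"],c["cy"]);print(np.round(c["cam_to_world"],4).tolist())
    np.savez(f"{n}.npz",**{k:c[k] for k in("fx","fy","cx","cy","cam_to_world")})
print(manip.get_time(),manip.get_ee_rot())
E
```

```text
scene 490.8317643173359 490.8317643173359 275.36648484095787 211.53084663564434
[[0.5414, -0.542, 0.6427, -0.3178], [-0.8407, -0.3448, 0.4175, -0.7479], [-0.0047, -0.7664, -0.6423, 0.9184], [0.0, 0.0, 0.0, 1.0]]
top 448.0277240391275 448.0277240391275 281.8658028596663 208.30702801889564
[[-0.0015, -0.9855, 0.1698, 0.2935], [-1.0, 0.0014, -0.001, -0.2058], [0.0007, -0.1698, -0.9855, 1.2697], [0.0, 0.0, 0.0, 1.0]]
0.1 [-6.48461873e-01 -3.07359362e+00  2.13668856e-03]
```

View pics/scene0.png

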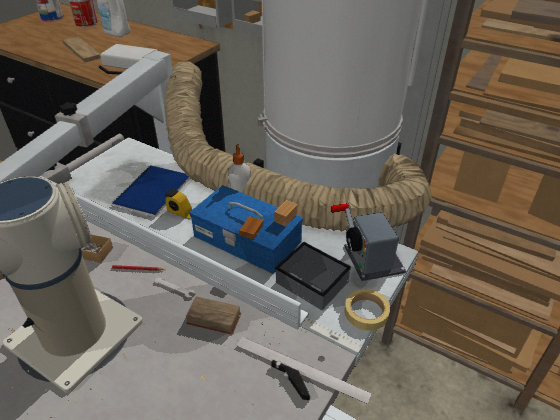

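View pics/top0.png

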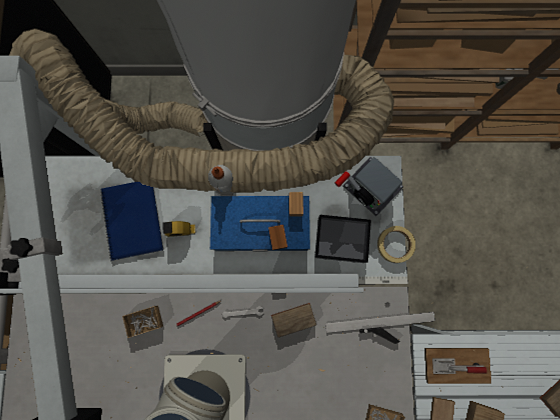

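The top view shows the case at (260,222), with the batten at (296,203), the plywood at (278,237), the bin at (343,239), the dial box at (373,185) and the red grip at (343,180). I'll enlarge both views.

Run:
```python
import cv2
a=cv2.imread("pics/top0.png")[155:275,260:420]; cv2.imwrite("pics/topc.png",cv2.resize(a,None,fx=5,fy=5,interpolation=cv2.INTER_CUBIC))
a=cv2.imread("pics/scene0.png")[180:330,220:420]; cv2.imwrite("pics/scenec.png",cv2.resize(a,None,fx=4,fy=4,interpolation=cv2.INTER_CUBIC))
```

```text
(no output)
```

View pics/topc.png

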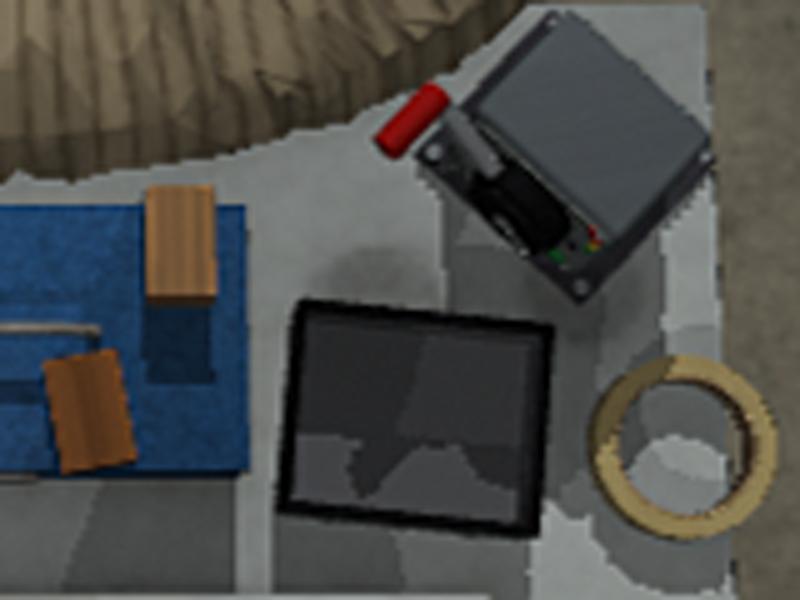

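View pics/scenec.png

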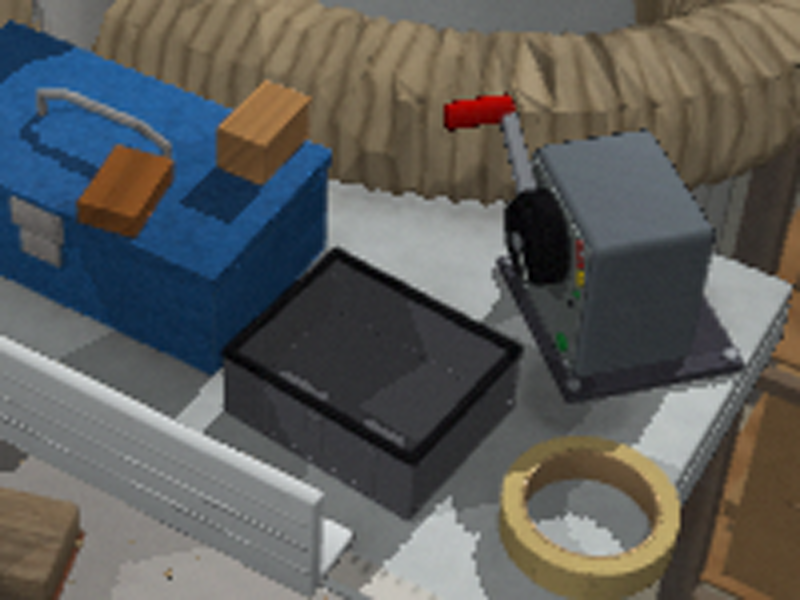

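Crop readings (top crop): ply top (43,362)-(116,349)-(137,461)-(62,474), batten top (147,186)-(214,185)-(214,297)-(147,299), bin rim (297,300)-(553,324)-(539,537)-(277,514), and grip from (437,93) to (388,148). The hose passes behind the grip. Next I'll turn these into positions and triangulate heights as a check.

```bash
cat > geo.py <<'E'
import numpy as np
C={n:np.load(f"{n}.npz") for n in("top","scene")}
OFF={"top":(5,260,155),"scene":(4,220,180)}
def ray(n,u,v):
    c=C[n];s,x,y=OFF[n];u=(u+.5)/s-.5+x;v=(v+.5)/s-.5+y
    T=c["cam_to_world"];return T[:3,3],T[:3,:3]@np.array([(u-c["cx"])/c["fx"],(v-c["cy"])/c["fy"],1])
def at(n,p,z):
    o,d=ray(n,*p);return o+d*(z-o[2])/d[2]
def tri(a,b):
    o1,d1=ray("top",*a);o2,d2=ray("scene",*b)
    t=np.linalg.lstsq(np.c_[d1,-d2],o2-o1,rcond=None)[0];p,q=o1+t[0]*d1,o2+t[1]*d2
    return (p+q)/2,np.linalg.norm(p-q)
E
python3 - <<'E'
from geo import *
np.set_printoptions(precision=4,suppress=True)
S={"ply":([(43,362),(116,349),(137,461),(62,474)],.107),"bat":([(147,186),(214,185),(214,298),(147,299)],.123),
"bin":([(297,300),(553,324),(539,537),(277,514)],.055),"box":([(556,12),(712,135),(610,248),(480,110)],.116),"grip":([(437,93),(388,148)],.133),"lidR":([(246,205),(248,471)],.089),"tape":([(684,354),(684,538),(593,446),(777,446)],.025)}
for k,(p,z) in S.items():
    q=np.array([at("top",x,z)[:2] for x in p]); e=np.diff(np.r_[q,q[:1]],axis=0)
    print(k,q.mean(0),"sides",np.linalg.norm(e,axis=1),"ang",np.arctan2(e[:,1],e[:,0])); print(q.tolist() if k in("box","lidR","grip") else "")
T={"ply":((43,362),(122,145)),"ply2":((62,474),(80,206)),"ply3":((116,349),(174,160)),"bat":((147,186),(265,82)),"bat2":((214,185),(311,100)),"bin":((297,300),(338,250)),"bin2":((553,324),(521,348)),"bin3":((539,537),(412,458)),"bin4":((277,514),(222,352)),
"grip":((412,121),(480,112)),"boxR":((712,135),(712,232)),"boxF":((610,248),(592,246)),"boxL":((480,110),(535,152)),"lid":((246,205),(331,156)),"lid2":((248,471),(213,278)),"hosefoot":((434,152),(500,262)),"tape":((684,446),(591,520))}
for k,(a,b) in T.items():
    p,e=tri(a,b);print(k,p,round(e,4))
E
```

```text
ply [ 0.4184 -0.1954] sides [0.0388 0.0596 0.0395 0.0594] ang [-1.3946 -2.9597  1.7409  0.1703]

bat [ 0.5052 -0.2429] sides [0.035  0.0598 0.0347 0.0598] ang [-1.557   3.1323  1.5845 -0.0043]

bin [ 0.4201 -0.3728] sides [0.1407 0.1166 0.1417 0.1177] ang [-1.667   3.0418  1.482  -0.1076]

box [ 0.5685 -0.4596] sides [0.1046 0.0827 0.0993 0.0682] ang [-2.2704  2.3931  0.7253 -0.6658]
[[0.6307660163806436, -0.44421270570274196], [0.563411906100943, -0.5242447411862635], [0.5028352198106445, -0.4679774112062903], [0.5771431689719364, -0.402099414153511]]
grip [ 0.5674 -0.3639] sides [0.0394 0.0394] ang [ 2.4124 -0.7292]
[[0.5821102511124634, -0.3770254567946426], [0.5527393263527617, -0.3507815640028176]]
lidR [ 0.4601 -0.279 ] sides [0.1429 0.1429] ang [ 3.1372 -0.0044]
[[0.5315010931763605, -0.27935633863361586], [0.38864403955123106, -0.27872997236869923]]
tape [ 0.4075 -0.5257] sides [0.1026 0.0702 0.1024 0.0715] ang [ 3.0966  0.7591 -1.5723  0.7632]

ply [ 0.4459 -0.1725  0.1047] 0.004
ply2 [ 0.3872 -0.1823  0.1019] 0.0032
ply3 [ 0.4519 -0.2099  0.1052] 0.0016
bat [ 0.536  -0.2259  0.1186] 0.0006
bat2 [ 0.5363 -0.2609  0.1185] 0.0001
bin [ 0.487  -0.3106  0.0499] 0.0032
bin2 [ 0.472  -0.4494  0.0515] 0.0005
bin3 [ 0.3556 -0.437   0.0573] 0.0004
bin4 [ 0.3694 -0.2978  0.0528] 0.0035
grip [ 0.5678 -0.3644  0.1321] 0.0017
boxR [ 0.5639 -0.5248  0.1129] 0.0007
boxF [ 0.5038 -0.4695  0.1203] 0.0059
boxL [ 0.578  -0.4022  0.1097] 0.0023
lid [ 0.5327 -0.2796  0.0822] 0.0005
lid2 [ 0.3893 -0.2795  0.0893] 0.0021
hosefoot [ 0.5765 -0.3903  0.0092] 0.0066
tape [ 0.4088 -0.5297  0.0084] 0.0
```

Run:
```python
from geo import *
OFF["top"]=(1,0,0)
c=C["scene"];W=np.linalg.inv(c["cam_to_world"])
for p in [(300,165),(300,150),(300,183),(330,150),(330,176),(340,165),(370,145),(240,170)]:
    print(p)
    for z in (.05,.1,.15,.2,.25,.3,.35):
        P=at("top",p,z);q=W[:3,:3]@P+W[:3,3];print("  ",z,P[:2].round(3),(c["fx"]*q[0]/q[2]+c["cx"]).round(),(c["fy"]*q[1]/q[2]+c["cy"]).round())
```

```text
(300, 165)
   0.05 [ 0.627 -0.258] 313.0 206.0
   0.1 [ 0.613 -0.256] 310.0 194.0
   0.15 [ 0.6   -0.254] 308.0 182.0
   0.2 [ 0.586 -0.252] 305.0 168.0
   0.25 [ 0.572 -0.25 ] 302.0 154.0
   0.3 [ 0.559 -0.247] 299.0 139.0
   0.35 [ 0.545 -0.245] 296.0 122.0
(300, 150)
   0.05 [ 0.671 -0.258] 320.0 198.0
   0.1 [ 0.655 -0.256] 318.0 186.0
   0.15 [ 0.64  -0.254] 315.0 174.0
   0.2 [ 0.624 -0.252] 313.0 161.0
   0.25 [ 0.609 -0.25 ] 310.0 147.0
   0.3 [ 0.593 -0.248] 307.0 132.0
   0.35 [ 0.578 -0.245] 303.0 116.0
(300, 183)
   0.05 [ 0.575 -0.258] 303.0 216.0
   0.1 [ 0.564 -0.256] 301.0 204.0
   0.15 [ 0.552 -0.253] 298.0 191.0
   0.2 [ 0.541 -0.251] 296.0 177.0
   0.25 [ 0.529 -0.249] 293.0 162.0
   0.3 [ 0.517 -0.247] 290.0 146.0
   0.35 [ 0.506 -0.245] 287.0 130.0
(330, 150)
   0.05 [ 0.671 -0.343] 347.0 208.0
   0.1 [ 0.655 -0.338] 344.0 196.0
   0.15 [ 0.64  -0.332] 341.0 183.0
   0.2 [ 0.624 -0.326] 338.0 170.0
   0.25 [ 0.609 -0.321] 335.0 156.0
   0.3 [ 0.593 -0.315] 331.0 140.0
   0.35 [ 0.578 -0.309] 327.0 124.0
(330, 176)
   0.05 [ 0.595 -0.342] 334.0 223.0
   0.1 [ 0.58
[... 279 characters left out ...]
.0
   0.15 [ 0.6   -0.357] 343.0 195.0
   0.2 [ 0.586 -0.35 ] 340.0 181.0
   0.25 [ 0.572 -0.343] 336.0 166.0
   0.3 [ 0.559 -0.337] 332.0 150.0
   0.35 [ 0.545 -0.33 ] 328.0 133.0
(370, 145)
   0.05 [ 0.685 -0.457] 387.0 220.0
   0.1 [ 0.669 -0.447] 384.0 207.0
   0.15 [ 0.653 -0.436] 380.0 194.0
   0.2 [ 0.637 -0.426] 377.0 180.0
   0.25 [ 0.621 -0.416] 373.0 165.0
   0.3 [ 0.605 -0.405] 368.0 149.0
   0.35 [ 0.589 -0.395] 364.0 132.0
(240, 170)
   0.05 [ 0.613 -0.09 ] 260.0 189.0
   0.1 [ 0.6   -0.095] 258.0 178.0
   0.15 [ 0.587 -0.099] 256.0 166.0
   0.2 [ 0.574 -0.104] 255.0 153.0
   0.25 [ 0.56  -0.109] 253.0 140.0
   0.3 [ 0.547 -0.114] 250.0 125.0
   0.35 [ 0.534 -0.118] 248.0 110.0
```

Run:
```python
import cv2
a=cv2.imread("pics/scene0.png")[130:270,200:440]; a=cv2.resize(a,None,fx=3.3,fy=3.3,interpolation=cv2.INTER_CUBIC)
import numpy as np
for u in range(200,440,20): cv2.putText(a,str(u),(int((u-200)*3.3),10),0,.4,(255,255,255),1);cv2.line(a,(int((u-200)*3.3),0),(int((u-200)*3.3),460),(255,255,255),1)
for v in range(130,270,20): cv2.putText(a,str(v),(0,int((v-130)*3.3)),0,.4,(255,255,255),1);cv2.line(a,(0,int((v-130)*3.3)),(790,int((v-130)*3.3)),(255,255,255),1)
cv2.imwrite("pics/hose.png",a)
```

```text
(no output)
```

View pics/hose.png

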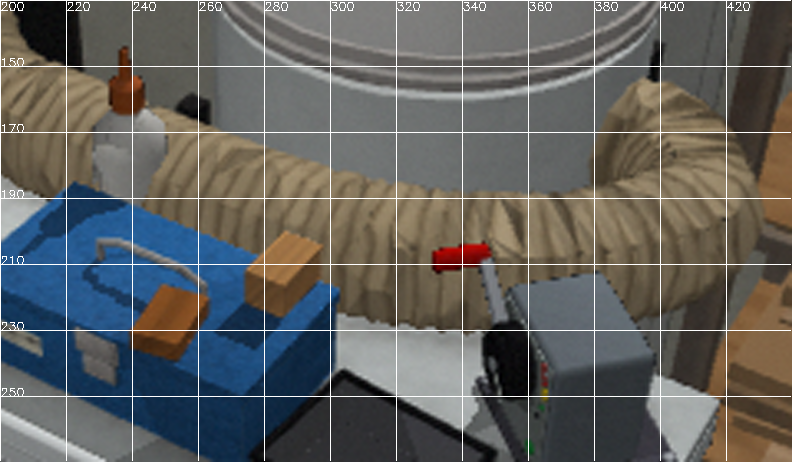

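Run:
```python
from geo import *
OFF["top"]=OFF["scene"]=(1,0,0)
np.set_printoptions(precision=3,suppress=True)
for k,a,b in (("knob",(20,245),(68,108)),("knob2",(10,275),(68,118)),("farend",(10,60),(130,52)),("pad",(135,222),(150,190)),("measure",(180,228),(178,203)),("glue",(218,172),(238,148))): print(k,*tri(a,b))
from rig import manip; import cv2
c=manip.camera("wrist"); cv2.imwrite("pics/w0.png",c["image"][:,:,::-1]); print(c["fx"],c["cx"],c["cy"],c["mount"])
```

```text
knob [0.382 0.37  0.285] 0.00165996374021885
knob2 [0.336 0.36  0.286] 0.056013451002247035
farend [0.779 0.468 0.288] 0.1044353354369875
pad [0.468 0.21  0.016] 0.0069401175063729
measure [0.449 0.078 0.037] 0.00661246123201335
glue [ 0.569 -0.051  0.201] 0.0028455313891951966
325.19226210127806 277.3736766771306 213.54759917611284 [[ 0.    -0.965 -0.261  0.066]
 [ 1.     0.     0.    -0.   ]
 [ 0.    -0.261  0.965 -0.121]
 [ 0.     0.     0.     1.   ]]
```

View pics/w0.png

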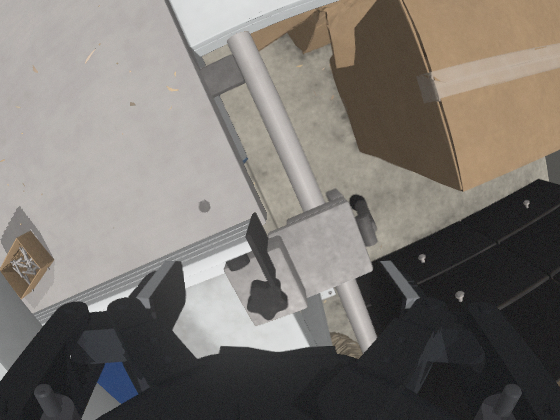

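The wrist view shows a clamp block with a knob at (265,297) on a grey rod. The top and scene views show a white beam near the swing path. I need to know how high it is before I swing the arm.

Run:
```python
from geo import *
from rig import manip
from scipy.spatial.transform import Rotation as R
OFF["top"]=OFF["scene"]=(1,0,0)
np.set_printoptions(precision=3,suppress=True)
c=manip.camera("wrist");M=np.array(c["mount"]);T=np.eye(4);T[:3,:3]=R.from_rotvec(manip.get_ee_rot()).as_matrix();T[:3,3]=manip.get_position();T=T@M
def wr(u,v):
    d=np.array([u-c["cx"],v-c["cy"]]);r=np.hypot(*d);t=r/c["fx"];return T[:3,3],T[:3,:3]@np.r_[np.sin(t)*d/r,np.cos(t)]
def tri2(a,b):
    (o1,d1),(o2,d2)=a,b;t=np.linalg.lstsq(np.c_[d1,-d2],o2-o1,rcond=None)[0];p,q=o1+t[0]*d1,o2+t[1]*d2;return (p+q)/2,np.linalg.norm(p-q)
print("cam",T[:3,3])
for n,w in (("knobA",(265,297)),("block",(320,245)),("rodend",(240,40)),("handle",(365,215))):
    o,d=wr(*w);print(n,d)
    for z in(0,.1,.2):print("  ",z,(o+d*(z-o[2])/d[2])[:2])
for s in((68,108),(68,118),(78,125)): print("knob wrist-scene",s,*tri2(wr(265,297),ray("scene",*s)))
for s in((20,245),(10,275)): print("knob wrist-top",s,*tri2(wr(265,297),ray("top",*s)))
def proj(n,P):
    c=C[n];W=np.linalg.inv(c["cam_to_world"]);q=W[:3,:3]@P+W[:3,3];return c["fx"]*q[0]/q[2]+c["cx"],c["fy"]*q[1]/q[2]+c["cy"]
p=manip.get_position()
for dz in(0,.1,.2):print("tool",proj("scene",p+[0,0,dz]),proj("top",p+[0,0,dz]))
```

```text
cam [0.191 0.598 0.374]
knobA [ 0.44  -0.236 -0.867]
   0 [0.381 0.496]
   0.1 [0.331 0.524]
   0.2 [0.28  0.551]
block [ 0.373 -0.023 -0.927]
   0 [0.342 0.589]
   0.1 [0.302 0.591]
   0.2 [0.262 0.594]
rodend [-0.288  0.007 -0.958]
   0 [0.079 0.601]
   0.1 [0.109 0.6  ]
   0.2 [0.139 0.599]
handle [ 0.341  0.139 -0.93 ]
   0 [0.329 0.654]
   0.1 [0.292 0.639]
   0.2 [0.255 0.624]
knob wrist-scene (68, 108) [0.385 0.512 0.175] 0.17060572871398116
knob wrist-scene (68, 118) [0.386 0.51  0.15 ] 0.14814730141140622
knob wrist-scene (78, 125) [0.404 0.501 0.119] 0.15185096436965154
knob wrist-top (20, 245) [0.388 0.509 0.025] 0.038850407702005395
knob wrist-top (10, 275) [0.331 0.514 0.08 ] 0.02076961361309854
tool (np.float64(-15.708099579266673), np.float64(118.90535115804845)) (np.float64(-68.6128570885902), np.float64(304.903075922967))
tool (np.float64(-30.488540000802402), np.float64(84.8819212275167)) (np.float64(-107.13186823665768), np.float64(307.03588802572864))
tool (np.float64(-46.83018375993902), np.float64(47.26472204185657)) (np.float64(-155.17309159476554), np.float64(309.6959485920755))
```

Run:
```python
import cv2
a=cv2.imread("pics/scene0.png")[20:280,0:230];b=cv2.imread("pics/top0.png")[40:420,0:230]
a=cv2.resize(a,None,fx=1.75,fy=1.75,interpolation=2);b=cv2.resize(b,None,fx=1.5,fy=1.5,interpolation=2)
import numpy as np
o=np.zeros((570,750,3),np.uint8);o[:a.shape[0],:a.shape[1]]=a;o[:570,403:748]=b
cv2.imwrite("pics/beam.png",o)
```

```text
(no output)
```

View pics/beam.png

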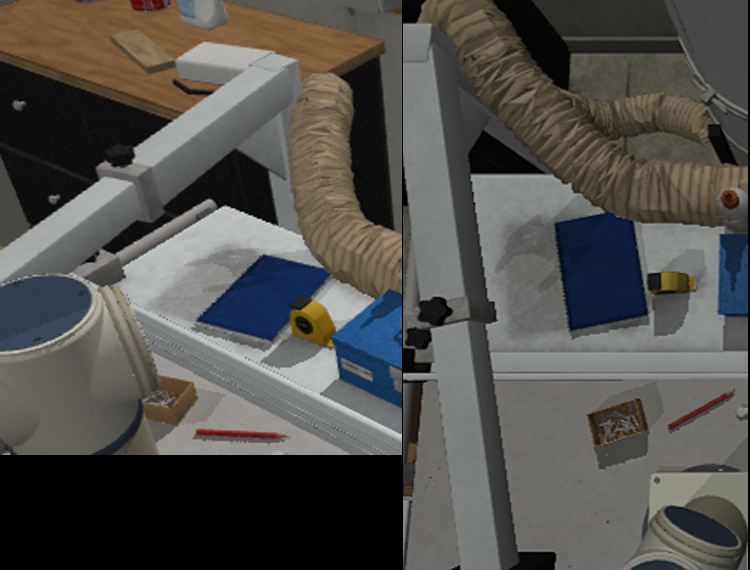

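The white overarm beam runs along x at y≈0.35 with its knob top at z≈0.29, between the start pose and the work. I'll lift well above it, swing across with joint 1, then pick the ply.

```bash
cat > h.py <<'E'
import numpy as np
from rig import manip
from scipy.spatial.transform import Rotation as R
def rot(yang,tilt=0):
    """tool y at angle yang in the plane, tool z down, then leaning body toward world -x by tilt"""
    y=np.array([np.cos(yang),np.sin(yang),0]);z=np.array([0,0,-1.]);x=np.cross(y,z)
    return (R.from_rotvec([0,-tilt,0])*R.from_matrix(np.c_[x,y,z])).as_rotvec()
def best(pos,yang,tilt=0):
    """of the two half-turn equivalents the one with the smaller last joint"""
    o=[(abs(q[5]),rot(a,tilt),q) for a in(yang,yang+np.pi) if (q:=manip.solve_ik(pos,rot(a,tilt))) is not None]
    return min(o,key=lambda t:t[0])[1:]
def stat(s): print(s,round(manip.get_time(),1),"w",round(manip.get_width(),4),"g",np.round(manip.get_grip_force(),1),"p",np.round(manip.get_position(),4),"F",np.round(manip.get_contact_force(),1),flush=True)
E
python3 - <<'E'
from h import *
p=manip.get_position(); manip.servo_line([p[0],p[1],.50],rate=.3)
q=list(manip.get_joint_positions()); q[0]=-.43; manip.set_joints(q); stat("swung")
pos=[.4184,-.1954,.112]
o,qq=best(pos,1.745); print(np.round(qq,2)); print(np.round(best([.42,-.373,.1],1.475)[1],2),np.round(best([.505,-.243,.15],1.571)[1],2))
manip.move_to([pos[0],pos[1],.20],o); stat("above")
manip.command_gripper(.070); manip.servo_line(pos,rate=.12); stat("down")
manip.command_gripper(0.0,f_grip=30); stat("grip")
manip.servo_line([pos[0],pos[1],.20],rate=.15); stat("lift")
E
```

```text
swung 4.3 w 0.0851 g 0.0 p [ 0.5724 -0.2486  0.4982] F [ 0.   0.4 -0.6]
[-0.46  0.43  2.07  0.    0.64  0.93]
[-0.75  0.55  1.86  0.    0.73  0.92] [-0.47  0.47  1.84  0.    0.83  1.1 ]
above 5.5 w 0.0853 g 0.0 p [ 0.4198 -0.196   0.2009] F [ 0.6  0.3 -0.4]
down 6.7 w 0.0701 g 0.0 p [ 0.4188 -0.1956  0.1124] F [ 0.3 -0.8 -0.2]
grip 7.1 w 0.0395 g 30.0 p [ 0.4189 -0.1956  0.1128] F [-0.7  0.2  6.8]
lift 7.8 w 0.0391 g 30.3 p [ 0.418  -0.1952  0.1995] F [ 0.3  0.  -0.6]
```

Run:
```python
from h import *
import cv2
b=[.4201,-.3728]; o,_=best([*b,.032],1.473)
def place(z):
    manip.move_to([*b,.16],o); manip.servo_line([*b,z],rate=.12); stat("low")
    manip.command_gripper(.075); stat("open"); manip.servo_line([*b,.20],rate=.2)
place(.033)
pos=[.5055,-.2429,.117]; o2,_=best(pos,1.573)
manip.move_to([pos[0],pos[1],.20],o2); manip.command_gripper(.070); manip.servo_line(pos,rate=.12); stat("down")
manip.command_gripper(0.0,f_grip=30); stat("grip")
manip.servo_line([pos[0],pos[1],.20],rate=.15); stat("lift")
place(.058)
manip.servo_line([b[0]-.03,b[1]+.08,.30],rate=.3)
cc=[manip.camera(n)["image"][:,:,::-1] for n in("top","scene")]
a=cv2.resize(cc[0][155:275,260:420],None,fx=2.5,fy=2.5,interpolation=2);d=cv2.resize(cc[1][180:330,220:380],None,fx=2.5,fy=2.5,interpolation=2)[:300]
cv2.imwrite("pics/placed.png",np.hstack([a,d])); stat("end")
```

```text
low 9.8 w 0.0395 g 30.3 p [ 0.4206 -0.3731  0.0337] F [0.2 0.5 0.3]
open 10.2 w 0.0751 g 0.0 p [ 0.4202 -0.3729  0.0332] F [ 0.1 -0.2 -0.7]
down 13.0 w 0.0696 g 0.0 p [ 0.5059 -0.2432  0.1175] F [ 0.8 -1.1  0.3]
grip 13.4 w 0.0355 g 30.1 p [ 0.506  -0.2431  0.1179] F [-0.9  0.8  5.8]
lift 14.1 w 0.0353 g 30.0 p [ 0.505  -0.2426  0.1993] F [-0.4 -0.1 -0.7]
low 15.8 w 0.0356 g 30.0 p [ 0.4206 -0.3731  0.0586] F [ 0.2  0.4 -0.1]
open 16.2 w 0.0743 g 0.0 p [ 0.4201 -0.3729  0.0582] F [-0.2 -0.6 -0.6]
end 17.8 w 0.0748 g 0.0 p [ 0.3898 -0.2931  0.2981] F [-0.4 -0.3 -0.1]
```

View pics/placed.png

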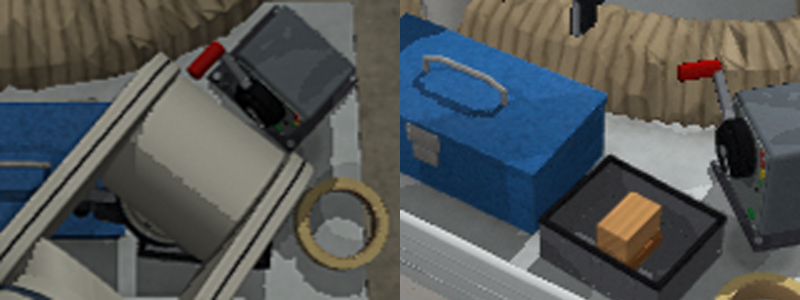

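Both scraps are in the bin, with the batten on top of the ply, and the dial is at rest. Next I press the lever with closed fingers, leaning the gripper body away from the hose.

```bash
cat >> h.py <<'E'
G0=np.array([.5676,-.3641]);YB=np.array([.674,.738]);TILT=np.radians(30);ZT=np.array([np.sin(TILT),0,-np.cos(TILT)])
def tcp(th,dz=0.,dx=0.):
    """TCP with the tips' lower edge on top of the grip at dial angle th"""
    a=.6-th;xy=G0+YB*.085*(np.cos(a)-np.cos(.6))
    return np.r_[xy+[dx,0],.085+.085*np.sin(a)+.009+.0055+dz]-.022*ZT
E
python3 - <<'E'
from h import *
manip.command_gripper(0.0,f_grip=40)
o,q=best(tcp(0,.06),np.pi/2,TILT); print(np.round(q,2))
for th in(.3,.6,1.08): print(np.round(manip.solve_ik(tcp(th),o),2))
manip.move_to(tcp(0,.08),o); stat("above")
manip.servo_line(tcp(0,.006),rate=.1); stat("near")
for th in(.05,.15,.3,.4):
    manip.servo_line(tcp(th),rate=.05); stat(th)
    f=manip.get_contact_force()
    if np.linalg.norm(f)>25: break
E
```

```text
[-0.74  0.4   1.84  0.64  0.6   0.35]
[-0.72  0.53  1.87  0.83  0.46  0.15]
[-0.71  0.58  1.88  0.91  0.43  0.07]
[-0.73  0.65  1.88  1.05  0.4  -0.1 ]
above 19.2 w 0.0 g 0.0 p [ 0.5562 -0.3636  0.2465] F [ 0.  -0.5 -0.8]
near 20.1 w -0.0001 g 0.0 p [ 0.5569 -0.3643  0.1732] F [ 0.4 -0.4 -0.3]
0.05 20.5 w 0.0001 g 2.2 p [ 0.5589 -0.3629  0.1637] F [1.4 0.9 4.8]
0.15 20.8 w 0.0002 g 3.8 p [ 0.562  -0.3595  0.1567] F [2.8 1.4 7.7]
0.3 21.2 w 0.0001 g 1.8 p [ 0.5642 -0.3557  0.1438] F [2.5 1.9 4.3]
0.4 21.5 w 0.0001 g 3.2 p [ 0.5658 -0.3545  0.136 ] F [1.5 2.3 7.2]
```

Contact came where I expected, and the click pattern agrees. I'll go on down to the third click.

Run:
```python
from h import *
import cv2
for th in(.5,.6,.7,.8,.9,1.0,1.07):
    manip.servo_line(tcp(th),rate=.05); stat(th)
    if np.linalg.norm(manip.get_contact_force())>25: break
manip.hold(.5); stat("held")
cc=[manip.camera(n)["image"][:,:,::-1] for n in("top","scene")]
a=cv2.resize(cc[0][150:250,300:400],None,fx=4,fy=4,interpolation=2);d=cv2.resize(cc[1][190:290,300:400],None,fx=4,fy=4,interpolation=2)
cv2.imwrite("pics/press.png",np.hstack([a,d]))
```

```text
0.5 21.9 w -0.0 g 3.9 p [ 0.5668 -0.3535  0.1278] F [2.2 2.5 8. ]
0.6 22.2 w -0.0002 g 2.4 p [ 0.5668 -0.3533  0.1189] F [1.9 1.9 4.4]
0.7 22.5 w 0.0002 g 2.8 p [ 0.5664 -0.3537  0.1104] F [0.5 1.2 5.9]
0.8 22.8 w -0.0004 g 4.4 p [ 0.566  -0.3544  0.1025] F [3.4 2.9 9.1]
0.9 23.1 w -0.0004 g 3.9 p [ 0.5644 -0.3561  0.0942] F [0.7 1.6 9. ]
1.0 23.4 w 0.0002 g 3.1 p [ 0.5621 -0.3584  0.0859] F [1.2 1.3 6.3]
1.07 23.7 w 0.0001 g 3.9 p [ 0.5608 -0.3603  0.0808] F [1.9 2.1 7.9]
held 24.2 w 0.0001 g 3.8 p [ 0.5608 -0.3601  0.081 ] F [3.1 2.1 6.6]
```

View pics/press.png

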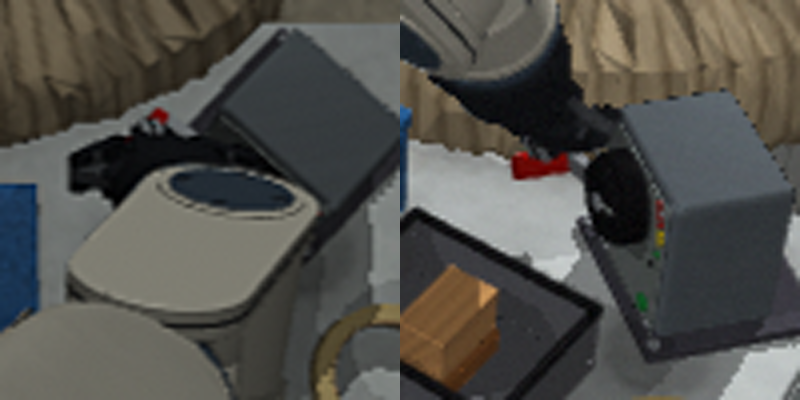

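The scene half shows the grip pressed down, with its ends at about (512,165) and (570,163), and the scraps still in the bin. I'll check the grip position against the predicted projections.

Run:
```python
from h import *
from geo import C
c=C["scene"];W=np.linalg.inv(c["cam_to_world"])
XB=np.array([.738,-.674])
for th in(0,.9,.95,1.0,1.05,1.1):
    a=.6-th;xy=G0+YB*.085*(np.cos(a)-np.cos(.6))
    for s in(-.022,):
        q=W[:3,:3]@np.r_[xy+XB*s,.085+.085*np.sin(a)]+W[:3,3];u=c["fx"]*q[0]/q[2]+c["cx"];v=c["fy"]*q[1]/q[2]+c["cy"]
        print(th,"front end crop px",round((u-300)*4+400),round((v-190)*4))
for dz in(-.001,-.002):
    manip.servo_line(tcp(1.08,dz),rate=.03); manip.hold(.3); F=[]
    for _ in range(10): manip.hold(.02);F.append(manip.get_contact_force())
    stat(dz);print(np.mean(F,0).round(1))
```

```text
0 front end crop px 524 76
0.9 front end crop px 510 151
0.95 front end crop px 511 157
1.0 front end crop px 511 163
1.05 front end crop px 512 169
1.1 front end crop px 512 175
-0.001 25.0 w 0.0006 g 4.4 p [ 0.5605 -0.3606  0.0794] F [0.8 0.9 8.9]
[1.3 1.5 9. ]
-0.002 25.7 w 0.0002 g 4.9 p [ 0.5604 -0.3607  0.0785] F [-0.2  1.1 10. ]
[-0.2  1.3  9.7]
```

Run:
```python
from h import *
manip.hold(.6); stat("final"); print(manip.sign_off())
```

```text
final 26.3 w 0.0003 g 4.9 p [ 0.5604 -0.3608  0.0785] F [-0.2  1.  10.2]
the job is handed in; nothing more can be done
None
```

I handed the job in at 26 s: both scraps lie in the bin, and the fingers hold the lever with about 10 N at what the grip height and force indicate is the third click. The verdict wasn't shown.

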